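# Walk the heavy tea canister onto its tile

## Robot

A 6-joint arm with a two-finger parallel gripper is mounted at the origin on the work surface. World frame = base frame: x ahead of the robot, y to its left, z up, the work surface at z = 0. Lengths are in m, angles in rad, forces in N, time in s.
With the tool pointing down it reaches from about 0.35 to 0.85 m from the base axis. Payload 8.1 kg.
Tool frame: the origin (TCP) lies at the centre of the arm's flange, where the gripper is bolted on; the fingertips stand 186 mm ahead of it and the grasp point (between the pads) lies 167 mm ahead of it; z points along the fingers, y is the line along which they close (so a half turn about z gives the same grasp; the last joint's range is limited). The gripper opens to 93 mm and grips with 3 to 60 N. Pads are 15 mm wide; open, the fingers measure 128 mm over their backs; the gripper's body (75 mm by 188 mm) begins 65 mm behind the grasp point.
Start: joints at [1.255, 0.13, 1.488, -0, 1.523, -0.085], TCP at [0.137, 0.584, 0.405] pointing down, gripper open.
Joint ranges: [-2.96, 2.96], [-0.89, 2.26], [0.02, 2.5], [-1.34, 4.48], [0, 2.73], [-2.66, 2.66]. Speed limits (rad/s): [2.39, 2.39, 2.79, 3.14, 3.14, 3.14].

## Interface

Orientations are given as a rotation vector (axis times angle).
In Python, from plant import read_state, read_camera, camera_params, robot gives the robot as it stands.
- The arm moves only by the tool carry_out, never from a script. Its argument "targets" is a list of rows, each an object of numbers: "hand": the opening in per cent of the stroke, from 0 (shut) to 100 (fully open); "x", "y", "z": the shift along the tool's x, y, z in m; "ax", "ay", "az": the turn, a rotation vector about the tool's x, y, z in rad. In form: [{"hand": .., "x": .., "y": .., "z": .., "ax": .., "ay": .., "az": ..}, ...]. A call has 1 to 8 rows; each row is the pose to reach, as a shift and turn from the pose commanded when the call began, along the tool's axes at that moment; what a row does not reach only later rows make up. A row lasts 1/8 s, in which the tool goes at most 62.5 mm and 10.7 degrees, less where a joint would pass 70% of its speed; a pose out of reach is approached as far as the arm can. A call with a gripper value outside its range is refused whole. The fingers move at their own pace and stop on an object; "newtons" is the grip in N (left out, the last holds). Time passes only in rows, so rows that repeat a pose let the fingers close. It gives the time, the measured TCP pose, the force, the opening and the grip force at its end, in the units of the state.
- read_state(): the state, without advancing time (a new reading comes with each control period).
- read_camera(name): name is "scene" or "side" or "wrist"; returns (picture, depth): 384x512x3 uint8, blue, green, red; 384x512 float32, m along the optical axis (not along the pixel's ray), 0 where there is no reading.
- camera_params(name): a dict with "fx", "fy", "cx", "cy" (pixels), "position" and "rotation" of the camera in the world. Camera axes: x right, y up, looking along -z (the intrinsics and any distortion apply to the point x, -y, -z); pixel columns grow to the right and rows downward; lengths in m; the calibration is good to about 2 mm. The wrist camera is an equidistant fisheye: a pixel r from the principal point sees the ray r / f radians off the axis. A picture is of the moment at which its call begins: read the wrist's pose just before it. camera_params takes no time and is no camera call; for the wrist camera it gives the pose at the moment of the call.
- robot.close_job(): hands the job in; it is judged then, once.
The state is a dict: "t": time; "q": joint angles; "dq": joint speeds; "joint_torque": joint torques, N m; "tool_pos": TCP position; "orientation": TCP orientation; "force": force on the tool from outside, world axes, zero at the start; "wrist_torque": the same for the moment, N m; "opening": finger opening in m; "gripper_force": force on a finger pad.
Only numpy, scipy, OpenCV 4.12 (cv2) and the standard library are available. Lean on these libraries where they do the work, as an engineer would, in place of code of your own. Each camera call takes 0.05 s, during which the arm holds its last target. There are 200 camera calls.

## Task

Walk the full, heavy green canister forward onto the middle of the blue tile in front of it, never lifting it clear of the counter: hold it by the wooden rib on its lid and tip it about 12 degrees forward onto its front bottom edge. Keeping it tipped, swing it about 30 degrees on its brass-striped corner so that the black-striped corner goes ahead, then back about as far on the black-striped corner so that the brass one catches up. Lower it gently to stand flat and square on the tile, without dropping or jerking it, and let go.

Things in the scene. Friction and masses are not known exactly. Their poses are not given: they have to be found in the camera images.
- tin_center (a point): Centre, 100 mm above the underside, of the green box-shaped canister (not the red one): rigid, loose, about 0.85 kg, 75 (its x) x 110 (y) x 200 mm tall. x points to its front, the way it walks, y left, z up. A wooden rib, mid-lid, is its handle: 20 mm thick (x), 60 long (y), from 200 to 236 mm above the underside. Its front upright edges carry strips: brass left (+y), black right.
- brass_foot (a point): The canister's front left bottom corner, under the brass strip: 37.5 mm ahead (+x), 55 mm left (+y) and 100 mm below the canister's centre. Same axes as the canister.
- black_foot (a point): The canister's front right bottom corner, under the black strip: 37.5 mm ahead (+x), 55 mm right (-y) and 100 mm below the canister's centre. Same axes as the canister.
- mat_center (a point): Middle of the blue, white-bordered tile, flush with the counter (no step), fixed, 115 (x) x 150 mm (y). Its x axis is how the canister's x must point at the end. At the start the canister stands partly over it, square within 5 degrees, the tile's middle 51 to 61 mm ahead (tile x) of the canister's and 10 to 18 mm left (y): what one swing on the brass corner, then one on the black, makes up.
Things that resemble listed ones, but are neither listed nor needed, are in the scene too. Several things look just like the part that bears tin_center: the one meant starts farthest from the robot's base.

How it is judged:
By the outcome, as a careful person would: the job done as asked, in the order asked, and still so for the second after the job is handed in, with the robot touching nothing.
It also fails if it takes over 42 s, if anything falls off the work surface, if the arm or the gripper's body presses on something with over 40 N, if the wrist force passes 120 N, or if a joint passes its speed limit or range.

## Working session

There is one attempt and no reset: what is moved stays moved. The work goes in short steps, Python scripts to look and compute and a tool call to move; the robot and the scene stay as the last step left them, time stands still between calls to the robot, and variables do not carry over. Pictures are saved under pics/ and viewed, at most 11 in all, crops included, and the job is handed in when it is done.

Besides the shell and the picture viewer there is one more tool, called as name([rows], argument=value, ...), one row to a line, values as JSON. carry_out: Moves the arm, as the interface text tells. Its arguments: {"type":"object","properties":{"targets":{"type":"array","items":{"type":"object","properties":{"hand":{"type":"number"},"x":{"type":"number"},"y":{"type":"number"},"z":{"type":"number"},"ax":{"type":"number"},"ay":{"type":"number"},"az":{"type":"number"}}}},"newtons":{"type":"number"}},"required":["targets"]}

```bash
ls; mkdir -p pics; python3 - <<'E'
from plant import *
import cv2,numpy as np
s=read_state();print(s['t'],s['tool_pos'],s['orientation'],s['opening'])
for n in ["scene","side"]:
    p,d=read_camera(n);cv2.imwrite(f'pics/{n}0.png',p);np.save(f'pics/{n}0.npy',d);print(n,camera_params(n))
E
```

```text
pics
0.0 [0.13715963 0.5838718  0.40369257] [-3.61663066e-01 -3.12039415e+00  2.86967548e-03] 0.09307026256613055
scene {'fx': 436.23994468763715, 'fy': 436.23994468763715, 'cx': 250.5363069765734, 'cy': 193.1833936134055, 'position': array([ 0.81052973, -0.40173745,  0.85878618]), 'rotation': array([0.57923562, 0.21674362, 0.6876629 ])}
side {'fx': 441.2067489526731, 'fy': 441.2067489526731, 'cx': 255.75996537919696, 'cy': 195.52859874068585, 'position': array([0.14591347, 0.01872918, 1.01733894]), 'rotation': array([ 0.25791389, -0.2416541 , -1.52811079])}
```

View pics/scene0.png

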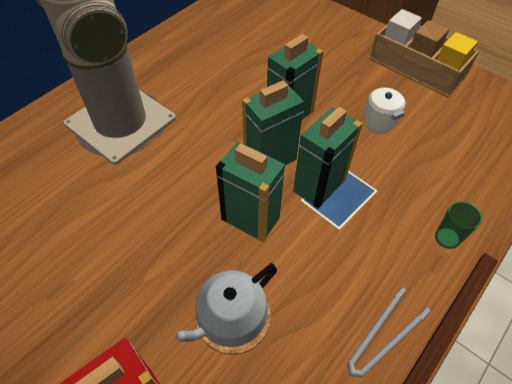

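View pics/side0.png

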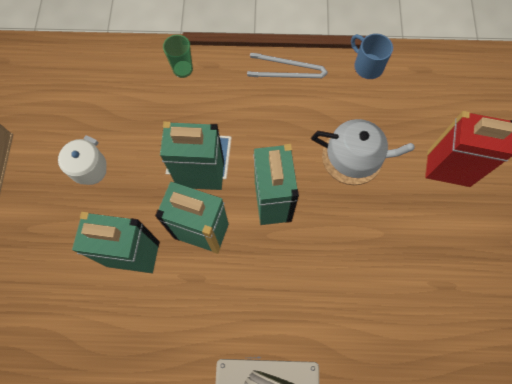

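Four green candidates in the scene picture: (330,155), which stands on the tile, (252,190), (273,120) and (295,70). The red one in the side view, at about (470,150), is excluded. (330,155) overlaps the tile and looks farthest from the base. I'll check its distance and look at it in a close crop.

```bash
cat > h.py <<'E'
import numpy as np,cv2
from scipy.spatial.transform import Rotation as R
from plant import *
def ray(n,uv,c=None):
    c=c or camera_params(n)
    uv=np.atleast_2d(uv).astype(float)
    x=(uv[:,0]-c['cx'])/c['fx'];y=(uv[:,1]-c['cy'])/c['fy']
    if n=='wrist':
        r=np.hypot(x,y)+1e-12;x,y,z=np.sin(r)*x/r,np.sin(r)*y/r,np.cos(r)
    else: z=np.ones_like(x)
    return np.array(c['position']),R.from_rotvec(c['rotation']).apply(np.c_[x,-y,-z])
def onz(n,uv,z,c=None):
    o,d=ray(n,uv,c);return o+d*((z-o[2])/d[:,2])[:,None]
E
python3 - <<'E'
from h import *
p=cv2.imread('pics/scene0.png');q=cv2.imread('pics/side0.png')
a=cv2.resize(p[95:235,280:390],None,fx=4,fy=4,interpolation=cv2.INTER_CUBIC)
b=cv2.resize(q[110:200,150:240],None,fx=4,fy=4,interpolation=cv2.INTER_CUBIC)
o=np.zeros((560,800,3),np.uint8);o[:560,:440]=a;o[:360,440:]=b;cv2.imwrite('pics/crop.png',o)
# wood ribs on top of lids: use lid-height rays
for n,l in [('scene',[(330,118),(252,154),(273,90),(295,44)]),('side',[(186,130),(276,164),(186,200),(99,229)])]:
    P=onz(n,l,0.236);print(n,P.round(3),np.hypot(P[:,0],P[:,1]).round(3))
E
```

```text
scene [[ 0.53   0.163  0.236]
 [ 0.473 -0.007  0.236]
 [ 0.394  0.153  0.236]
 [ 0.336  0.304  0.236]] [0.554 0.473 0.422 0.453]
side [[ 0.536  0.172  0.236]
 [ 0.469 -0.006  0.236]
 [ 0.392  0.16   0.236]
 [ 0.332  0.315  0.236]] [0.563 0.469 0.423 0.458]
```

View pics/crop.png

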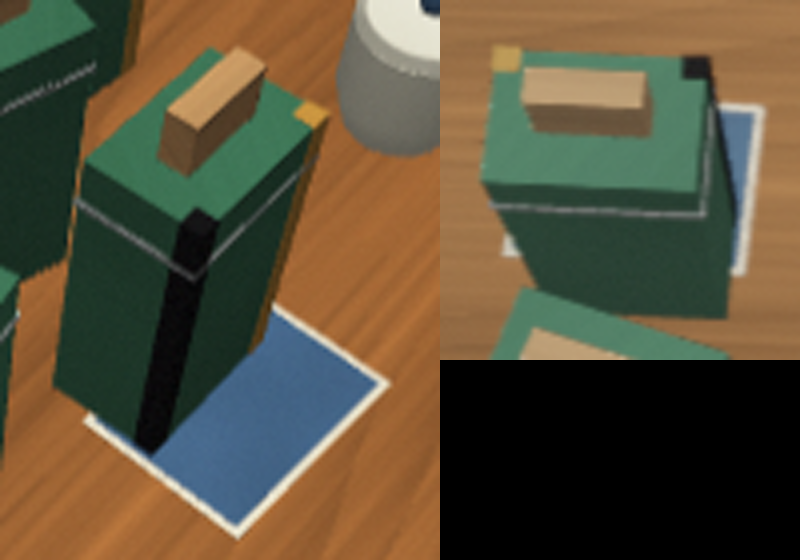

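The crop shows the target with the brass strip left, the black strip right and the tile in front (scene crop: black foot (150,450), brass lid corner (328,110)). It is also the farthest, at 0.56 m.

```bash
python3 - <<'E'
from h import *
can={'scene':[(362,122.5),(330,148),(301.2,135.5),(332.5,107)],'side':[(163,121.5),(217.5,124.3),(214.3,158),(160.5,155)]} # FL FR RR RL
til={'scene':[(377,190.5),(339.5,229.2),(300.8,200.5)],'side':[(231,136.8),(225.5,178.2),(165.8,173.8)]}
for n in can:
    P=onz(n,can[n],.2)[:,:2];c=P.mean(0);f=P[0]+P[1]-P[2]-P[3]
    print(n,'can',P.round(4).tolist(),c.round(4),np.degrees(np.arctan2(f[1],f[0])).round(1),[np.linalg.norm(P[i]-P[i-1]).round(4) for i in range(4)])
    T=onz(n,til[n],0)[:,:2];print(T.round(4).tolist(),[np.linalg.norm(T[i]-T[i+1]).round(4) for i in range(2)])
T=onz('scene',til['scene'],0)[:,:2];f=T[1]-T[2];y=T[0]-T[1];m=(T[0]+T[2])/2
print('tile',m,np.degrees([np.arctan2(f[1],f[0]),np.arctan2(-y[0],y[1])]))
E
```

```text
scene can [[0.571, 0.2284], [0.5604, 0.1283], [0.4972, 0.1178], [0.4989, 0.2261]] [0.5318 0.1752] 5.4 [np.float64(0.0721), np.float64(0.1007), np.float64(0.0641), np.float64(0.1084)]
[[0.6469, 0.2522], [0.6389, 0.1043], [0.5254, 0.1098]] [np.float64(0.1481), np.float64(0.1137)]
side can [[0.5722, 0.2279], [0.5687, 0.1148], [0.4933, 0.117], [0.4969, 0.2258]] [0.5328 0.1714] -0.0 [np.float64(0.0753), np.float64(0.1132), np.float64(0.0755), np.float64(0.1089)]
[[0.6377, 0.102], [0.5252, 0.1102], [0.5328, 0.2584]] [np.float64(0.1129), np.float64(0.1484)]
tile [0.58615082 0.181     ] [-2.7864888 -3.088947 ]
```

```bash
cat >> h.py <<'E'
import json,sys
def load(): 
    d=json.load(open('cmd.json'));return np.array(d['p']),R.from_quat(d['q'])
def save(p,r): json.dump({'p':list(p),'q':list(r.as_quat())},open('cmd.json','w'))
def plan(poses,hand):
    """print rows for carry_out from world poses [(p,Rot)]; keeps commanded pose (8 rows per call)"""
    p0,r0=load()
    for i in range(0,len(poses),8):
        out=[]
        for p,r in poses[i:i+8]:
            s=r0.inv().apply(np.array(p)-p0).round(4);w=(r0.inv()*r).as_rotvec().round(4)
            out.append(dict(hand=hand,**{k:float(v)+0. for k,v in zip(['x','y','z','ax','ay','az'],[*s,*w])}))
        print(json.dumps(out).replace(' ',''));
        p0,r0=p0+r0.apply(s),r0*R.from_rotvec(w)
    save(p0,r0)
def down(yaw): # tool y along world yaw (deg), z down
    return R.from_euler('z',yaw,degrees=True)*R.from_matrix(np.array([[0,1,0],[1,0,0],[0,0,-1.]]))
E
python3 - <<'E'
from h import *
s=read_state();r=R.from_rotvec(s['orientation']);m=r.as_matrix();print(m.round(3))
save([.1372,.5839,.405],down(76.8))
P=[]
a=np.array([.1372,.5839,.405]);b=np.array([.49,.17,.52])
for i in range(1,13):
    t=i/12;p=a+(b-a)*t;p[2]=min(.52,.405+.05*i);P.append((p,down(76.8+(-1.8-76.8)*t)))
plan(P,100)
E
```

```text
[[-0.973  0.229 -0.   ]
 [ 0.229  0.973 -0.002]
 [ 0.    -0.002 -1.   ]]
[{"hand":100,"x":-0.0365,"y":-0.0269,"z":-0.05,"ax":0.0,"ay":0.0,"az":0.1143},{"hand":100,"x":-0.073,"y":-0.0537,"z":-0.1,"ax":0.0,"ay":0.0,"az":0.2286},{"hand":100,"x":-0.1095,"y":-0.0806,"z":-0.115,"ax":0.0,"ay":0.0,"az":0.343},{"hand":100,"x":-0.146,"y":-0.1075,"z":-0.115,"ax":0.0,"ay":0.0,"az":0.4573},{"hand":100,"x":-0.1825,"y":-0.1343,"z":-0.115,"ax":0.0,"ay":0.0,"az":0.5716},{"hand":100,"x":-0.219,"y":-0.1612,"z":-0.115,"ax":0.0,"ay":0.0,"az":0.6859},{"hand":100,"x":-0.2555,"y":-0.1881,"z":-0.115,"ax":0.0,"ay":0.0,"az":0.8002},{"hand":100,"x":-0.292,"y":-0.2149,"z":-0.115,"ax":0.0,"ay":0.0,"az":0.9146}]
[{"hand":100,"x":-0.0436,"y":0.0125,"z":0.0,"ax":0.0,"ay":0.0,"az":0.1143},{"hand":100,"x":-0.0871,"y":0.025,"z":0.0,"ax":0.0,"ay":0.0,"az":0.2286},{"hand":100,"x":-0.1307,"y":0.0376,"z":0.0,"ax":0.0,"ay":0.0,"az":0.3429},{"hand":100,"x":-0.1742,"y":0.0501,"z":0.0,"ax":0.0,"ay":0.0,"az":0.4572}]
```

carry_out([
  {"hand": 100,"x": -0.0365,"y": -0.0269,"z": -0.05,"az": 0.1143},
  {"hand": 100,"x": -0.073,"y": -0.0537,"z": -0.1,"az": 0.2286},
  {"hand": 100,"x": -0.1095,"y": -0.0806,"z": -0.115,"az": 0.343},
  {"hand": 100,"x": -0.146,"y": -0.1075,"z": -0.115,"az": 0.4573},
  {"hand": 100,"x": -0.1825,"y": -0.1343,"z": -0.115,"az": 0.5716},
  {"hand": 100,"x": -0.219,"y": -0.1612,"z": -0.115,"az": 0.6859},
  {"hand": 100,"x": -0.2555,"y": -0.1881,"z": -0.115,"az": 0.8002},
  {"hand": 100,"x": -0.292,"y": -0.2149,"z": -0.115,"az": 0.9146},
])

```text
schema error: expected keys hand, x, y, z, ax, ay, az
```

carry_out([
  {"hand": 100,"x": -0.0436,"y": 0.0125,"az": 0.1143},
  {"hand": 100,"x": -0.0871,"y": 0.025,"az": 0.2286},
  {"hand": 100,"x": -0.1307,"y": 0.0376,"az": 0.3429},
  {"hand": 100,"x": -0.1742,"y": 0.0501,"az": 0.4572},
  {"hand": 100,"x": -0.1742,"y": 0.0501,"az": 0.4572},
  {"hand": 100,"x": -0.1742,"y": 0.0501,"az": 0.4572},
])

```text
schema error: expected keys hand, x, y, z, ax, ay, az
```

```bash
python3 - <<'E'
from h import *
s=read_state();print(s['t'],s['tool_pos'],s['q'],load()[0]);print(R.from_rotvec(s['orientation']).as_matrix().round(4))
c=camera_params('wrist');p,d=read_camera('wrist');print(c)
cv2.imwrite('pics/w1.png',p);json.dump({k:(v.tolist() if hasattr(v,'tolist') else v) for k,v in c.items()},open('pics/w1.json','w'))
np.save('pics/w1d.npy',d)
E
```

```text
0.1 [0.13716118 0.58390546 0.40379382] [ 1.25461529e+00  1.31091036e-01  1.48916137e+00 -1.56375876e-05
  1.52298846e+00 -8.54142212e-02] [0.48999393 0.1700493  0.52      ]
[[-9.735e-01  2.287e-01 -5.000e-04]
 [ 2.287e-01  9.735e-01 -1.600e-03]
 [ 1.000e-04 -1.600e-03 -1.000e+00]]
{'fx': 297.3186396354542, 'fy': 297.3186396354542, 'cx': 253.24785424410385, 'cy': 196.34520787801557, 'position': array([0.05404551, 0.60330808, 0.3835986 ]), 'rotation': array([-0.25784701, -0.20183934,  1.32900127])}
```

View pics/w1.png

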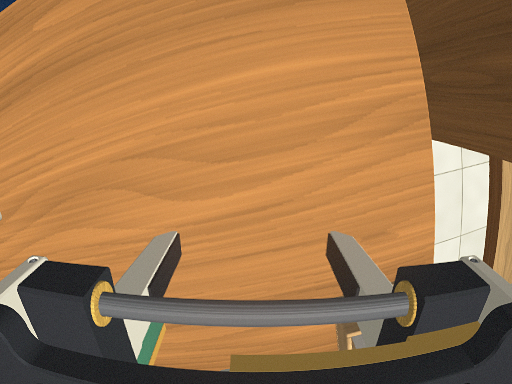

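The calls were refused because every key is required, so the arm hasn't moved: the picture shows only the counter and the fingers at (150,290) and (355,290). Resending.

carry_out([
  {"hand": 100,"x": -0.0365,"y": -0.0269,"z": -0.05,"ax": 0.0,"ay": 0.0,"az": 0.1143},
  {"hand": 100,"x": -0.073,"y": -0.0537,"z": -0.1,"ax": 0.0,"ay": 0.0,"az": 0.2286},
  {"hand": 100,"x": -0.1095,"y": -0.0806,"z": -0.115,"ax": 0.0,"ay": 0.0,"az": 0.343},
  {"hand": 100,"x": -0.146,"y": -0.1075,"z": -0.115,"ax": 0.0,"ay": 0.0,"az": 0.4573},
  {"hand": 100,"x": -0.1825,"y": -0.1343,"z": -0.115,"ax": 0.0,"ay": 0.0,"az": 0.5716},
  {"hand": 100,"x": -0.219,"y": -0.1612,"z": -0.115,"ax": 0.0,"ay": 0.0,"az": 0.6859},
  {"hand": 100,"x": -0.2555,"y": -0.1881,"z": -0.115,"ax": 0.0,"ay": 0.0,"az": 0.8002},
  {"hand": 100,"x": -0.292,"y": -0.2149,"z": -0.115,"ax": 0.0,"ay": 0.0,"az": 0.9146},
])

```text
t: 1.15
tool_pos: [0.373, 0.3068, 0.5195]
orientation: [-1.707, -2.637, 0.0]
force: [0.3, 0.6, 0.6]
opening: 0.0929
gripper_force: 0.0
```

carry_out([
  {"hand": 100,"x": -0.0436,"y": 0.0125,"z": 0.0,"ax": 0.0,"ay": 0.0,"az": 0.1143},
  {"hand": 100,"x": -0.0871,"y": 0.025,"z": 0.0,"ax": 0.0,"ay": 0.0,"az": 0.2286},
  {"hand": 100,"x": -0.1307,"y": 0.0376,"z": 0.0,"ax": 0.0,"ay": 0.0,"az": 0.3429},
  {"hand": 100,"x": -0.1742,"y": 0.0501,"z": 0.0,"ax": 0.0,"ay": 0.0,"az": 0.4572},
  {"hand": 100,"x": -0.1742,"y": 0.0501,"z": 0.0,"ax": 0.0,"ay": 0.0,"az": 0.4572},
  {"hand": 100,"x": -0.1742,"y": 0.0501,"z": 0.0,"ax": 0.0,"ay": 0.0,"az": 0.4572},
])

```text
t: 1.9
tool_pos: [0.4897, 0.1703, 0.5195]
orientation: [-2.255, -2.186, 0.001]
force: [1.2, 0.3, -1.2]
opening: 0.0931
gripper_force: 0.0
```

```bash
python3 - <<'E'
from h import *
s=read_state();print(s['t'],s['tool_pos'],s['q'],load()[0]);print(R.from_rotvec(s['orientation']).as_matrix().round(4))
c=camera_params('wrist');p,d=read_camera('wrist');print(c)
cv2.imwrite('pics/w2.png',p);json.dump({k:(v.tolist() if hasattr(v,'tolist') else v) for k,v in c.items()},open('pics/w2.json','w'))
np.save('pics/w2d.npy',d)
E
```

```text
1.9 [0.48967169 0.17028223 0.51945421] [ 2.35590948e-01 -1.09080630e-01  1.52266139e+00  4.25635902e-04
  1.72877261e+00  2.66796427e-01] [0.48999393 0.1700493  0.52      ]
[[ 3.110e-02  9.995e-01 -8.000e-04]
 [ 9.995e-01 -3.110e-02  2.000e-04]
 [ 2.000e-04 -8.000e-04 -1.000e+00]]
{'fx': 297.3186396354542, 'fy': 297.3186396354542, 'cx': 253.24785424410385, 'cy': 196.34520787801557, 'position': array([0.49086386, 0.25440242, 0.49924635]), 'rotation': array([-0.3040126 ,  0.0061631 , -0.03099919])}
```

View pics/w2.png

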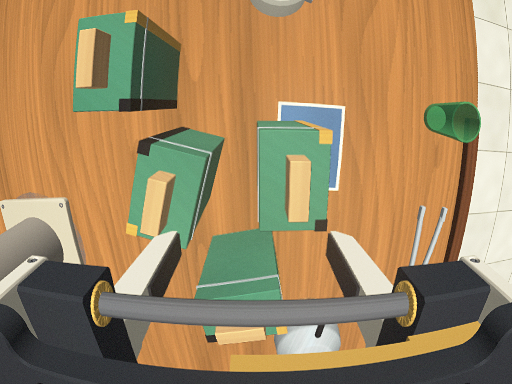

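The wrist view shows the target: lid corners near (332,130), (327,231), (258,231) and (258,128), rib at (298,188), tile corners at (279,102), (345,106) and (338,190). I'll zoom in to pick corners.

```bash
python3 - <<'E'
from h import *
p=cv2.imread('pics/w2.png');cv2.imwrite('pics/w2c.png',cv2.resize(p[95:240,245:355],None,fx=4,fy=4,interpolation=cv2.INTER_CUBIC))
E
```

```text
(no output)
```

View pics/w2c.png

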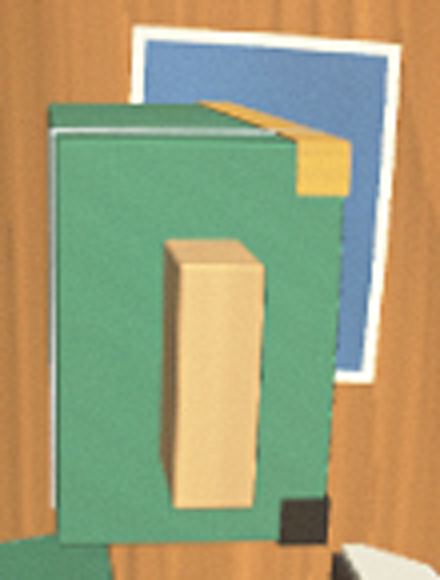

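```bash
python3 - <<'E'
from h import *
c=json.load(open('pics/w2.json'))
g=lambda l,z:onz('wrist',np.array(l)/4+[245-.375,95-.375],z,c)[:,:2]
def rep(n,P):
    f=P[0]+P[1]-P[2]-P[3];y=P[0]-P[1]+P[3]-P[2]
    print(n,P.mean(0).round(4),'yaw',np.degrees([np.arctan2(f[1],f[0]),np.arctan2(-y[0],y[1])]).round(2),[np.linalg.norm(P[i]-P[i-1]).round(4) for i in range(4)])
rep('lid',g([(346.5,140),(328,543),(59,544),(55,138)],.2))
rep('rib',g([(264,264),(253,507),(173,507),(180,264)],.236))
T=g([(400,44),(373,383),(135,28)],0)
T=np.array([T[0],T[1],T[1]+T[2]-T[0],T[2]]);rep('tile',T)
E
```

```text
lid [0.5315 0.1748] yaw [-1.58 -0.73] [np.float64(0.0747), np.float64(0.1116), np.float64(0.0756), np.float64(0.11)]
rib [0.5308 0.1748] yaw [-1.68 -1.3 ] [np.float64(0.0193), np.float64(0.0594), np.float64(0.0196), np.float64(0.059)]
tile [0.5848 0.1825] yaw [-2.91 -3.18] [np.float64(0.1141), np.float64(0.1508), np.float64(0.1141), np.float64(0.1508)]
```

```bash
python3 - <<'E'
from h import *
p0,_=load();a=np.array([.5312,.1745,.43]);b=np.array([.5315,.1745,.392])
P=[(p0+(a-p0)*i/3,down(-1.3)) for i in (1,2,3)]+[(a+(b-a)*i/3,down(-1.3)) for i in (1,2,3,3,3)]
plan(P,45)
E
```

```text
[{"hand":45,"x":0.0019,"y":0.0137,"z":0.03,"ax":0.0,"ay":0.0,"az":-0.0087},{"hand":45,"x":0.0038,"y":0.0274,"z":0.06,"ax":0.0,"ay":0.0,"az":-0.0087},{"hand":45,"x":0.0057,"y":0.041,"z":0.09,"ax":0.0,"ay":0.0,"az":-0.0087},{"hand":45,"x":0.0057,"y":0.0411,"z":0.1027,"ax":0.0,"ay":0.0,"az":-0.0087},{"hand":45,"x":0.0057,"y":0.0412,"z":0.1153,"ax":0.0,"ay":0.0,"az":-0.0087},{"hand":45,"x":0.0058,"y":0.0413,"z":0.128,"ax":0.0,"ay":0.0,"az":-0.0087},{"hand":45,"x":0.0058,"y":0.0413,"z":0.128,"ax":0.0,"ay":0.0,"az":-0.0087},{"hand":45,"x":0.0058,"y":0.0413,"z":0.128,"ax":0.0,"ay":0.0,"az":-0.0087}]
```

carry_out([
  {"hand": 45,"x": 0.0019,"y": 0.0137,"z": 0.03,"ax": 0.0,"ay": 0.0,"az": -0.0087},
  {"hand": 45,"x": 0.0038,"y": 0.0274,"z": 0.06,"ax": 0.0,"ay": 0.0,"az": -0.0087},
  {"hand": 45,"x": 0.0057,"y": 0.041,"z": 0.09,"ax": 0.0,"ay": 0.0,"az": -0.0087},
  {"hand": 45,"x": 0.0057,"y": 0.0411,"z": 0.1027,"ax": 0.0,"ay": 0.0,"az": -0.0087},
  {"hand": 45,"x": 0.0057,"y": 0.0412,"z": 0.1153,"ax": 0.0,"ay": 0.0,"az": -0.0087},
  {"hand": 45,"x": 0.0058,"y": 0.0413,"z": 0.128,"ax": 0.0,"ay": 0.0,"az": -0.0087},
  {"hand": 45,"x": 0.0058,"y": 0.0413,"z": 0.128,"ax": 0.0,"ay": 0.0,"az": -0.0087},
  {"hand": 45,"x": 0.0058,"y": 0.0413,"z": 0.128,"ax": 0.0,"ay": 0.0,"az": -0.0087},
])

```text
t: 2.95
tool_pos: [0.5314, 0.1746, 0.3926]
orientation: [2.246, 2.195, 0.002]
force: [-0.5, 0.5, 1.2]
opening: 0.0423
gripper_force: 0.0
```

```bash
python3 - <<'E'
from h import *
s=read_state();print(s['t'],s['tool_pos'],s['opening'],s['force'],load()[0]);print(R.from_rotvec(s['orientation']).as_matrix().round(4))
p,d=read_camera('scene');q,_=read_camera('side');w,_=read_camera('wrist')
o=np.zeros((600,800,3),np.uint8);o[:360,:400]=cv2.resize(p[60:240,250:450],None,fx=2,fy=2);o[:360,400:]=cv2.resize(q[80:260,100:300],None,fx=2,fy=2);o[360:,:320]=cv2.resize(w,(320,240));cv2.imwrite('pics/g1.png',o)
E
```

```text
2.95 [0.53138243 0.17461627 0.39257312] 0.04225749347852387 [-0.46786209  0.47452479  1.15330594] [0.53145561 0.17455036 0.392     ]
[[ 2.310e-02  9.997e-01  1.100e-03]
 [ 9.997e-01 -2.310e-02  3.000e-04]
 [ 3.000e-04  1.100e-03 -1.000e+00]]
```

View pics/g1.png

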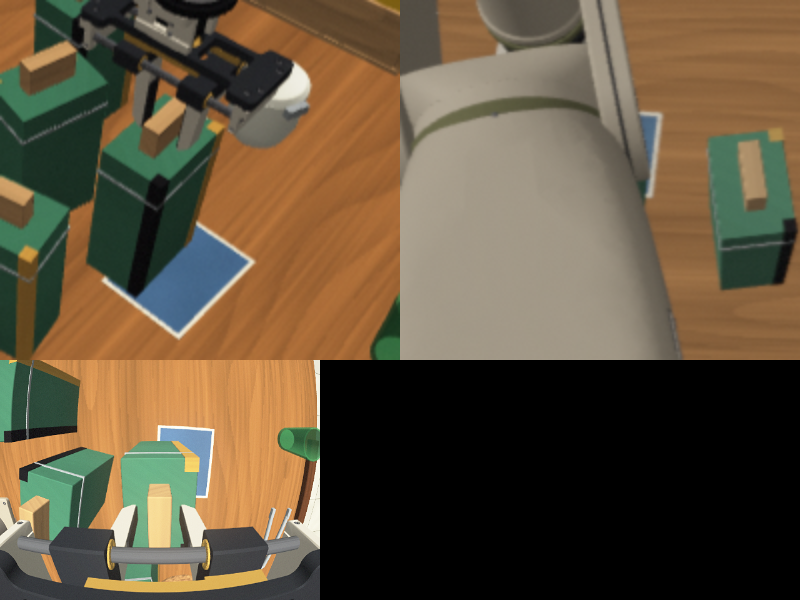

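The fingers straddle the rib (scene crop at about (165,120)), centred and clear of the lid. Closing.

carry_out([
  {"hand": 22,"x": 0,"y": 0,"z": 0,"ax": 0,"ay": 0,"az": 0},
  {"hand": 0,"x": 0,"y": 0,"z": 0,"ax": 0,"ay": 0,"az": 0},
  {"hand": 0,"x": 0,"y": 0,"z": 0,"ax": 0,"ay": 0,"az": 0},
  {"hand": 0,"x": 0,"y": 0,"z": 0,"ax": 0,"ay": 0,"az": 0},
  {"hand": 0,"x": 0,"y": 0,"z": 0,"ax": 0,"ay": 0,"az": 0},
], newtons=58)

```text
t: 3.72
tool_pos: [0.5313, 0.1746, 0.3917]
orientation: [2.247, 2.196, -0.0]
force: [-0.4, -0.3, -0.1]
opening: 0.0198
gripper_force: 58.0
```

```bash
python3 - <<'E'
from h import *
s=read_state();print(s['t'],s['tool_pos'],s['opening'],s['gripper_force'],s['force'],s['wrist_torque']);print(R.from_rotvec(s['orientation']).as_matrix().round(4))
E
```

```text
3.725 [0.53134377 0.17456742 0.39173926] 0.01976998494860256 57.99615561962128 [-0.40376893 -0.28356189 -0.09400038] [-0.03767051  0.03131214  0.07414027]
[[ 0.0231  0.9997  0.    ]
 [ 0.9997 -0.0231 -0.    ]
 [-0.      0.     -1.    ]]
```

```bash
cat >> h.py <<'E'
H=.392
C0=np.array([.5314,.1746]);Y0=-1.32;M=np.array([.5853,.182]);YT=-3.05
def rz(y): return R.from_euler('z',y,degrees=True)
def rot2(y,v): return rz(y).apply([*v,0])[:2]
B0=C0+rot2(Y0,(.0375,.055));K0=C0+rot2(Y0,(.0375,-.055))
Y1=max(np.arange(15,45,.1),key=lambda a:-np.linalg.norm(B0+rot2(a,(0,-.11))-M-rot2(YT,(.0375,-.055))))
K1=B0+rot2(Y1,(0,-.11))
def tool(foot,side,yaw,tip,dz=0,roll=0): # side +1 brass, -1 black; tip deg forward
    r=rz(yaw)*R.from_euler('y',tip,degrees=True)
    p=np.array([*foot,dz])+r.apply([-.0375,-.055*side,H])
    return p,r*down(0)
def mj(n): t=np.arange(1,n+1)/n;return t**3*(10-15*t+6*t*t)
E
python3 - <<'E'
from h import *
print(Y1-Y0,YT-Y1,'resid mm',rot2(-YT,K1-M-rot2(YT,(.0375,-.055)))*1e3)
plan([tool(B0,1,Y0,12*s) for s in mj(14)]+[tool(B0,1,Y0,12)]*2,0)
E
```

```text
26.919999999999963 -28.649999999999963 resid mm [-2.36707163  4.31750445]
[{"hand":0,"x":0.0,"y":0.0002,"z":0.0,"ax":0.0007,"ay":0.0,"az":0.0004},{"hand":0,"x":0.0,"y":0.0019,"z":-0.0002,"ax":0.0049,"ay":0.0,"az":0.0004},{"hand":0,"x":0.0,"y":0.0057,"z":-0.0005,"ax":0.0146,"ay":0.0,"az":0.0004},{"hand":0,"x":0.0,"y":0.0118,"z":-0.001,"ax":0.0303,"ay":0.0,"az":0.0004},{"hand":0,"x":0.0,"y":0.0202,"z":-0.0014,"ax":0.0516,"ay":0.0,"az":0.0004},{"hand":0,"x":0.0,"y":0.0302,"z":-0.0017,"ax":0.077,"ay":0.0,"az":0.0004},{"hand":0,"x":0.0,"y":0.0411,"z":-0.0018,"ax":0.1047,"ay":0.0,"az":0.0004},{"hand":0,"x":0.0,"y":0.052,"z":-0.0015,"ax":0.1324,"ay":0.0,"az":0.0004}]
[{"hand":0,"x":0.0,"y":0.01,"z":-0.0008,"ax":0.0254,"ay":0.0,"az":-0.0001},{"hand":0,"x":0.0,"y":0.0184,"z":-0.0013,"ax":0.0467,"ay":0.0,"az":-0.0001},{"hand":0,"x":0.0,"y":0.0246,"z":-0.0016,"ax":0.0625,"ay":0.0,"az":-0.0001},{"hand":0,"x":0.0,"y":0.0284,"z":-0.0017,"ax":0.0722,"ay":0.0,"az":-0.0001},{"hand":0,"x":0.0,"y":0.03,"z":-0.0017,"ax":0.0764,"ay":0.0,"az":-0.0001},{"hand":0,"x":0.0,"y":0.0303,"z":-0.0017,"ax":0.077,"ay":0.0,"az":-0.0001},{"hand":0,"x":0.0,"y":0.0303,"z":-0.0017,"ax":0.077,"ay":0.0,"az":-0.0001},{"hand":0,"x":0.0,"y":0.0303,"z":-0.0017,"ax":0.077,"ay":0.0,"az":-0.0001}]
```

carry_out([
  {"hand": 0,"x": 0.0,"y": 0.0002,"z": 0.0,"ax": 0.0007,"ay": 0.0,"az": 0.0004},
  {"hand": 0,"x": 0.0,"y": 0.0019,"z": -0.0002,"ax": 0.0049,"ay": 0.0,"az": 0.0004},
  {"hand": 0,"x": 0.0,"y": 0.0057,"z": -0.0005,"ax": 0.0146,"ay": 0.0,"az": 0.0004},
  {"hand": 0,"x": 0.0,"y": 0.0118,"z": -0.001,"ax": 0.0303,"ay": 0.0,"az": 0.0004},
  {"hand": 0,"x": 0.0,"y": 0.0202,"z": -0.0014,"ax": 0.0516,"ay": 0.0,"az": 0.0004},
  {"hand": 0,"x": 0.0,"y": 0.0302,"z": -0.0017,"ax": 0.077,"ay": 0.0,"az": 0.0004},
  {"hand": 0,"x": 0.0,"y": 0.0411,"z": -0.0018,"ax": 0.1047,"ay": 0.0,"az": 0.0004},
  {"hand": 0,"x": 0.0,"y": 0.052,"z": -0.0015,"ax": 0.1324,"ay": 0.0,"az": 0.0004},
])

```text
t: 4.72
tool_pos: [0.5841, 0.1733, 0.3931]
orientation: [-2.176, -2.126, 0.143]
force: [-0.2, 0.1, -0.4]
opening: 0.02
gripper_force: 58.0
```

carry_out([
  {"hand": 0,"x": 0.0,"y": 0.01,"z": -0.0008,"ax": 0.0254,"ay": 0.0,"az": -0.0001},
  {"hand": 0,"x": 0.0,"y": 0.0184,"z": -0.0013,"ax": 0.0467,"ay": 0.0,"az": -0.0001},
  {"hand": 0,"x": 0.0,"y": 0.0246,"z": -0.0016,"ax": 0.0625,"ay": 0.0,"az": -0.0001},
  {"hand": 0,"x": 0.0,"y": 0.0284,"z": -0.0017,"ax": 0.0722,"ay": 0.0,"az": -0.0001},
  {"hand": 0,"x": 0.0,"y": 0.03,"z": -0.0017,"ax": 0.0764,"ay": 0.0,"az": -0.0001},
  {"hand": 0,"x": 0.0,"y": 0.0303,"z": -0.0017,"ax": 0.077,"ay": 0.0,"az": -0.0001},
  {"hand": 0,"x": 0.0,"y": 0.0303,"z": -0.0017,"ax": 0.077,"ay": 0.0,"az": -0.0001},
  {"hand": 0,"x": 0.0,"y": 0.0303,"z": -0.0017,"ax": 0.077,"ay": 0.0,"az": -0.0001},
])

```text
t: 5.72
tool_pos: [0.6134, 0.1727, 0.3909]
orientation: [-2.135, -2.085, 0.219]
force: [-0.0, -0.8, -0.6]
opening: 0.0201
gripper_force: 58.0
```

```bash
python3 - <<'E'
from h import *
s=read_state();p0,r0=load();print(s['t'],s['tool_pos'],p0,'rot err',np.degrees((R.from_rotvec(s['orientation'])*r0.inv()).as_rotvec()),s['opening'],s['force'],s['wrist_torque'])
F=onz('scene',[(317.5,207.5),(345.5,182.5)],0)[:,:2]
print('before: feet scene',F,'model',K0,B0,'in tile(scene)',[rot2(3,f-[.586,.181]) for f in F],'model in tile',[rot2(-YT,f-M) for f in (K0,B0)])
p,d=read_camera('scene');w,_=read_camera('wrist')
o=np.zeros((600,800,3),np.uint8);o[:600,:480]=cv2.resize(p[90:240,280:400],None,fx=4,fy=4,interpolation=cv2.INTER_CUBIC);o[:240,480:]=cv2.resize(w,(320,240));cv2.imwrite('pics/t1.png',o)
E
```

```text
5.725 [0.61341894 0.17269702 0.39087739] [0.61369339 0.17267217 0.39118511] rot err [-0.00408724 -0.00530174 -0.02017874] 0.020140005154563146 [-0.01147396 -0.80527599 -0.58594425] [-0.06482583 -0.0367822   0.00353945]
before: feet scene [[0.56690802 0.11947279]
 [0.57620686 0.22288022]] model [0.56762305 0.11875073] [0.57015705 0.22872154] in tile(scene) [array([-0.01584573, -0.06244209]), array([-0.01197156,  0.04131029])] model in tile [array([-0.01428658, -0.06410022]), array([-0.01760744,  0.04584964])]
```

View pics/t1.png

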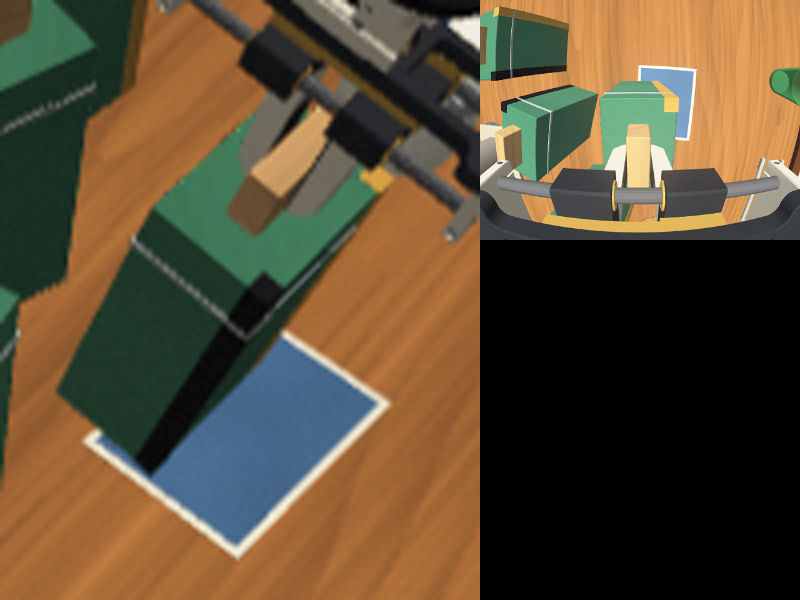

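It is tipped 12° on its front edge, with the black foot still at scene px (317,208) and little force on the hand. Now the swing on the brass corner.

```bash
cat >> h.py <<'E'
D=rot2(YT,(.0005,-.0018))
Y1=Y1+1.2
K1=B0+D+rot2(Y1,(0,-.11))
E
python3 - <<'E'
from h import *
print(Y1-Y0,YT-Y1,rot2(-YT,K1+D-M-rot2(YT,(.0375,-.055)))*1e3)
P=[tool(B0+D*s,1,Y0+(Y1-Y0)*s,12) for s in mj(21)]
plan(P+[P[-1]]*3,0)
E
```

```text
28.119999999999962 -29.849999999999962 [0.64297813 1.84318641]
[{"hand":0,"x":0.0001,"y":0.0,"z":-0.0001,"ax":0.0,"ay":-0.0001,"az":-0.0004},{"hand":0,"x":0.0002,"y":0.0002,"z":-0.0001,"ax":0.0,"ay":-0.0007,"az":-0.0035},{"hand":0,"x":0.0005,"y":0.0006,"z":-0.0002,"ax":0.0,"ay":-0.0024,"az":-0.0111},{"hand":0,"x":0.0011,"y":0.0013,"z":-0.0003,"ax":0.0,"ay":-0.0052,"az":-0.0244},{"hand":0,"x":0.0019,"y":0.0024,"z":-0.0006,"ax":0.0,"ay":-0.0093,"az":-0.0438},{"hand":0,"x":0.0031,"y":0.0038,"z":-0.0008,"ax":0.0,"ay":-0.0147,"az":-0.0694},{"hand":0,"x":0.0046,"y":0.0054,"z":-0.0012,"ax":0.0,"ay":-0.0214,"az":-0.1007},{"hand":0,"x":0.0063,"y":0.0072,"z":-0.0016,"ax":0.0,"ay":-0.0291,"az":-0.1368}]
[{"hand":0,"x":0.0017,"y":0.0022,"z":-0.0004,"ax":0.0,"ay":-0.0084,"az":-0.0398},{"hand":0,"x":0.0036,"y":0.0044,"z":-0.0009,"ax":0.0,"ay":-0.0173,"az":-0.0818},{"hand":0,"x":0.0057,"y":0.0065,"z":-0.0014,"ax":0.0,"ay":-0.0264,"az":-0.1246},{"hand":0,"x":0.0078,"y":0.0085,"z":-0.0018,"ax":0.0,"ay":-0.0354,"az":-0.1666},{"hand":0,"x":0.0098,"y":0.0104,"z":-0.0022,"ax":0.0,"ay":-0.0438,"az":-0.206
[... 183 characters left out ...]
,"y":0.0143,"z":-0.003,"ax":0.0,"ay":-0.0636,"az":-0.2994}]
[{"hand":0,"x":0.0008,"y":0.001,"z":-0.0002,"ax":0.0,"ay":-0.0041,"az":-0.0194},{"hand":0,"x":0.0014,"y":0.0017,"z":-0.0004,"ax":0.0,"ay":-0.0069,"az":-0.0326},{"hand":0,"x":0.0017,"y":0.0021,"z":-0.0005,"ax":0.0,"ay":-0.0085,"az":-0.0402},{"hand":0,"x":0.0019,"y":0.0023,"z":-0.0005,"ax":0.0,"ay":-0.0092,"az":-0.0433},{"hand":0,"x":0.0019,"y":0.0023,"z":-0.0005,"ax":0.0,"ay":-0.0093,"az":-0.0438},{"hand":0,"x":0.0019,"y":0.0023,"z":-0.0005,"ax":0.0,"ay":-0.0093,"az":-0.0438},{"hand":0,"x":0.0019,"y":0.0023,"z":-0.0005,"ax":0.0,"ay":-0.0093,"az":-0.0438},{"hand":0,"x":0.0019,"y":0.0023,"z":-0.0005,"ax":0.0,"ay":-0.0093,"az":-0.0438}]
```

carry_out([
  {"hand": 0,"x": 0.0001,"y": 0.0,"z": -0.0001,"ax": 0.0,"ay": -0.0001,"az": -0.0004},
  {"hand": 0,"x": 0.0002,"y": 0.0002,"z": -0.0001,"ax": 0.0,"ay": -0.0007,"az": -0.0035},
  {"hand": 0,"x": 0.0005,"y": 0.0006,"z": -0.0002,"ax": 0.0,"ay": -0.0024,"az": -0.0111},
  {"hand": 0,"x": 0.0011,"y": 0.0013,"z": -0.0003,"ax": 0.0,"ay": -0.0052,"az": -0.0244},
  {"hand": 0,"x": 0.0019,"y": 0.0024,"z": -0.0006,"ax": 0.0,"ay": -0.0093,"az": -0.0438},
  {"hand": 0,"x": 0.0031,"y": 0.0038,"z": -0.0008,"ax": 0.0,"ay": -0.0147,"az": -0.0694},
  {"hand": 0,"x": 0.0046,"y": 0.0054,"z": -0.0012,"ax": 0.0,"ay": -0.0214,"az": -0.1007},
  {"hand": 0,"x": 0.0063,"y": 0.0072,"z": -0.0016,"ax": 0.0,"ay": -0.0291,"az": -0.1368},
])

```text
t: 6.82
tool_pos: [0.6212, 0.1789, 0.3909]
orientation: [-1.987, -2.239, 0.235]
force: [-0.7, -0.2, -2.4]
opening: 0.0197
gripper_force: 58.0
```

carry_out([
  {"hand": 0,"x": 0.0017,"y": 0.0022,"z": -0.0004,"ax": 0.0,"ay": -0.0084,"az": -0.0398},
  {"hand": 0,"x": 0.0036,"y": 0.0044,"z": -0.0009,"ax": 0.0,"ay": -0.0173,"az": -0.0818},
  {"hand": 0,"x": 0.0057,"y": 0.0065,"z": -0.0014,"ax": 0.0,"ay": -0.0264,"az": -0.1246},
  {"hand": 0,"x": 0.0078,"y": 0.0085,"z": -0.0018,"ax": 0.0,"ay": -0.0354,"az": -0.1666},
  {"hand": 0,"x": 0.0098,"y": 0.0104,"z": -0.0022,"ax": 0.0,"ay": -0.0438,"az": -0.2064},
  {"hand": 0,"x": 0.0117,"y": 0.0119,"z": -0.0025,"ax": 0.0,"ay": -0.0515,"az": -0.2425},
  {"hand": 0,"x": 0.0135,"y": 0.0133,"z": -0.0028,"ax": 0.0,"ay": -0.0581,"az": -0.2738},
  {"hand": 0,"x": 0.0149,"y": 0.0143,"z": -0.003,"ax": 0.0,"ay": -0.0636,"az": -0.2994},
])

```text
t: 7.82
tool_pos: [0.634, 0.1954, 0.3909]
orientation: [-1.636, -2.534, 0.266]
force: [-2.1, -0.3, -4.5]
opening: 0.0199
gripper_force: 58.0
```

carry_out([
  {"hand": 0,"x": 0.0008,"y": 0.001,"z": -0.0002,"ax": 0.0,"ay": -0.0041,"az": -0.0194},
  {"hand": 0,"x": 0.0014,"y": 0.0017,"z": -0.0004,"ax": 0.0,"ay": -0.0069,"az": -0.0326},
  {"hand": 0,"x": 0.0017,"y": 0.0021,"z": -0.0005,"ax": 0.0,"ay": -0.0085,"az": -0.0402},
  {"hand": 0,"x": 0.0019,"y": 0.0023,"z": -0.0005,"ax": 0.0,"ay": -0.0092,"az": -0.0433},
  {"hand": 0,"x": 0.0019,"y": 0.0023,"z": -0.0005,"ax": 0.0,"ay": -0.0093,"az": -0.0438},
  {"hand": 0,"x": 0.0019,"y": 0.0023,"z": -0.0005,"ax": 0.0,"ay": -0.0093,"az": -0.0438},
  {"hand": 0,"x": 0.0019,"y": 0.0023,"z": -0.0005,"ax": 0.0,"ay": -0.0093,"az": -0.0438},
  {"hand": 0,"x": 0.0019,"y": 0.0023,"z": -0.0005,"ax": 0.0,"ay": -0.0093,"az": -0.0438},
])

```text
t: 8.82
tool_pos: [0.6352, 0.198, 0.3909]
orientation: [-1.583, -2.572, 0.27]
force: [-1.2, 0.6, -5.4]
opening: 0.0199
gripper_force: 58.0
```

```bash
python3 - <<'E'
from h import *
s=read_state();p0,r0=load();print(s['t'],s['tool_pos'],p0,'rot err',np.degrees((R.from_rotvec(s['orientation'])*r0.inv()).as_rotvec()),s['opening'],s['force'],s['wrist_torque'])
# project model feet into scene
c=camera_params('scene')
def proj(X):
    v=R.from_rotvec(c['rotation']).inv().apply(np.array(X)-c['position']);return c['fx']*v[0]/-v[2]+c['cx'],c['fy']*-v[1]/-v[2]+c['cy']
for f in (K1,B0+D): u=proj([*f,0]);print('foot px',u,'crop',(np.array(u)-[280,90])*4)
p,d=read_camera('scene');w,_=read_camera('wrist')
o=np.zeros((600,800,3),np.uint8);o[:600,:480]=cv2.resize(p[90:240,280:400],None,fx=4,fy=4,interpolation=cv2.INTER_CUBIC);o[:240,480:]=cv2.resize(w,(320,240));cv2.imwrite('pics/t2.png',o)
E
```

```text
8.825 [0.6352368  0.19798122 0.39092107] [0.63535211 0.19800178 0.39122564] rot err [-0.00056392 -0.00069824 -0.0263493 ] 0.019905409119967802 [-1.23955674  0.60640578 -5.379701  ] [-0.06924951  0.12223899 -0.04226572]
foot px (np.float64(338.6871982201516), np.float64(217.59357310738042)) crop [234.74879288 510.37429243]
foot px (np.float64(344.4790760102021), np.float64(180.27619509222635)) crop [257.91630404 361.10478037]
```

View pics/t2.png

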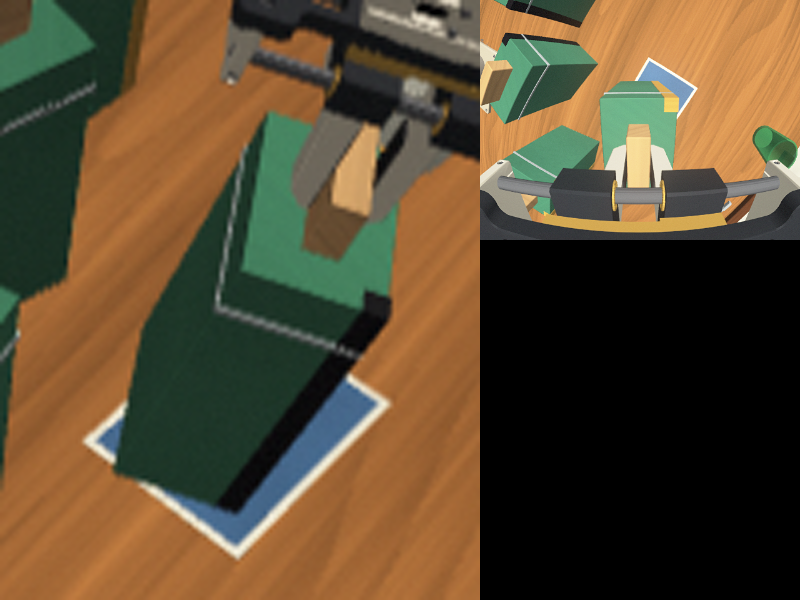

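The black foot at crop (237,512) matches the prediction of (235,510), ahead on the tile, and the canister is still tipped. The hand carries 5.4 N, so part of the weight is still on the pivot. I'll swing back on the black corner with a slight downward bias.

```bash
python3 - <<'E'
from h import *
P=[tool(K1+D*s,-1,Y1+(YT-Y1)*s,12,dz=-.0006*min(1,4*s)) for s in mj(21)]
plan(P+[P[-1]]*3,0)
E
```

```text
[{"hand":0,"x":0.0,"y":0.0,"z":0.0,"ax":0.0,"ay":0.0001,"az":0.0005},{"hand":0,"x":-0.0002,"y":0.0002,"z":0.0,"ax":0.0,"ay":0.0008,"az":0.0038},{"hand":0,"x":-0.0006,"y":0.0007,"z":-0.0001,"ax":0.0,"ay":0.0025,"az":0.0118},{"hand":0,"x":-0.0013,"y":0.0014,"z":-0.0002,"ax":0.0,"ay":0.0055,"az":0.0259},{"hand":0,"x":-0.0024,"y":0.0025,"z":-0.0003,"ax":0.0,"ay":0.0099,"az":0.0465},{"hand":0,"x":-0.0038,"y":0.004,"z":-0.0005,"ax":0.0,"ay":0.0157,"az":0.0737},{"hand":0,"x":-0.0056,"y":0.0056,"z":-0.0007,"ax":0.0,"ay":0.0227,"az":0.1069},{"hand":0,"x":-0.0077,"y":0.0075,"z":-0.001,"ax":0.0,"ay":0.0309,"az":0.1453}]
[{"hand":0,"x":-0.0022,"y":0.0023,"z":-0.0005,"ax":0.0,"ay":0.0089,"az":0.0422},{"hand":0,"x":-0.0046,"y":0.0046,"z":-0.001,"ax":0.0,"ay":0.0184,"az":0.0868},{"hand":0,"x":-0.0071,"y":0.0068,"z":-0.0014,"ax":0.0,"ay":0.0281,"az":0.1322},{"hand":0,"x":-0.0097,"y":0.0089,"z":-0.0019,"ax":0.0,"ay":0.0376,"az":0.1768},{"hand":0,"x":-0.0122,"y":0.0108,"z":-0.0023,"ax":0.0,"ay":0.0465,"az":0.219},{"hand":0,"x":-0.0145,"y":0.0124,"z":-0.0026,"ax":0.0,"ay":0.0547,"az":0.2573},{"hand":0,"x":-0.0166,"y":0.0137,"z":-0.0029,"ax":0.0,"ay":0.0617,"az":0.2905},{"hand":0,"x":-0.0184,"y":0.0148,"z":-0.0031,"ax":0.0,"ay":0.0675,"az":0.3177}]
[{"hand":0,"x":-0.001,"y":0.0011,"z":-0.0003,"ax":0.0,"ay":0.0044,"az":0.0207},{"hand":0,"x":-0.0018,"y":0.0019,"z":-0.0004,"ax":0.0,"ay":0.0074,"az":0.0347},{"hand":0,"x":-0.0022,"y":0.0023,"z":-0.0005,"ax":0.0,"ay":0.0091,"az":0.0428},{"hand":0,"x":-0.0023,"y":0.0025,"z":-0.0006,"ax":0.0,"ay":0.0098,"az":0.0461},{"hand":0,"x":-0.0024,"y":0.0025,"z":-0.0006,"ax":0.0,"ay":0.0099,"az":0.0466},{"hand":0,"x":-0.0024,"y":0.0025,"z":-0.0006,"ax":0.0,"ay":0.0099,"az":0.0466},{"hand":0,"x":-0.0024,"y":0.0025,"z":-0.0006,"ax":0.0,"ay":0.0099,"az":0.0466},{"hand":0,"x":-0.0024,"y":0.0025,"z":-0.0006,"ax":0.0,"ay":0.0099,"az":0.0466}]
```

carry_out([
  {"hand": 0,"x": 0.0,"y": 0.0,"z": 0.0,"ax": 0.0,"ay": 0.0001,"az": 0.0005},
  {"hand": 0,"x": -0.0002,"y": 0.0002,"z": 0.0,"ax": 0.0,"ay": 0.0008,"az": 0.0038},
  {"hand": 0,"x": -0.0006,"y": 0.0007,"z": -0.0001,"ax": 0.0,"ay": 0.0025,"az": 0.0118},
  {"hand": 0,"x": -0.0013,"y": 0.0014,"z": -0.0002,"ax": 0.0,"ay": 0.0055,"az": 0.0259},
  {"hand": 0,"x": -0.0024,"y": 0.0025,"z": -0.0003,"ax": 0.0,"ay": 0.0099,"az": 0.0465},
  {"hand": 0,"x": -0.0038,"y": 0.004,"z": -0.0005,"ax": 0.0,"ay": 0.0157,"az": 0.0737},
  {"hand": 0,"x": -0.0056,"y": 0.0056,"z": -0.0007,"ax": 0.0,"ay": 0.0227,"az": 0.1069},
  {"hand": 0,"x": -0.0077,"y": 0.0075,"z": -0.001,"ax": 0.0,"ay": 0.0309,"az": 0.1453},
])

```text
t: 9.93
tool_pos: [0.6455, 0.1944, 0.3909]
orientation: [-1.766, -2.435, 0.256]
force: [-2.9, -1.0, 1.0]
opening: 0.0199
gripper_force: 58.0
```

carry_out([
  {"hand": 0,"x": -0.0022,"y": 0.0023,"z": -0.0005,"ax": 0.0,"ay": 0.0089,"az": 0.0422},
  {"hand": 0,"x": -0.0046,"y": 0.0046,"z": -0.001,"ax": 0.0,"ay": 0.0184,"az": 0.0868},
  {"hand": 0,"x": -0.0071,"y": 0.0068,"z": -0.0014,"ax": 0.0,"ay": 0.0281,"az": 0.1322},
  {"hand": 0,"x": -0.0097,"y": 0.0089,"z": -0.0019,"ax": 0.0,"ay": 0.0376,"az": 0.1768},
  {"hand": 0,"x": -0.0122,"y": 0.0108,"z": -0.0023,"ax": 0.0,"ay": 0.0465,"az": 0.219},
  {"hand": 0,"x": -0.0145,"y": 0.0124,"z": -0.0026,"ax": 0.0,"ay": 0.0547,"az": 0.2573},
  {"hand": 0,"x": -0.0166,"y": 0.0137,"z": -0.0029,"ax": 0.0,"ay": 0.0617,"az": 0.2905},
  {"hand": 0,"x": -0.0184,"y": 0.0148,"z": -0.0031,"ax": 0.0,"ay": 0.0675,"az": 0.3177},
])

```text
t: 10.92
tool_pos: [0.6656, 0.1818, 0.3908]
orientation: [-2.119, -2.102, 0.221]
force: [-4.1, -0.1, 3.4]
opening: 0.0193
gripper_force: 58.0
```

carry_out([
  {"hand": 0,"x": -0.001,"y": 0.0011,"z": -0.0003,"ax": 0.0,"ay": 0.0044,"az": 0.0207},
  {"hand": 0,"x": -0.0018,"y": 0.0019,"z": -0.0004,"ax": 0.0,"ay": 0.0074,"az": 0.0347},
  {"hand": 0,"x": -0.0022,"y": 0.0023,"z": -0.0005,"ax": 0.0,"ay": 0.0091,"az": 0.0428},
  {"hand": 0,"x": -0.0023,"y": 0.0025,"z": -0.0006,"ax": 0.0,"ay": 0.0098,"az": 0.0461},
  {"hand": 0,"x": -0.0024,"y": 0.0025,"z": -0.0006,"ax": 0.0,"ay": 0.0099,"az": 0.0466},
  {"hand": 0,"x": -0.0024,"y": 0.0025,"z": -0.0006,"ax": 0.0,"ay": 0.0099,"az": 0.0466},
  {"hand": 0,"x": -0.0024,"y": 0.0025,"z": -0.0006,"ax": 0.0,"ay": 0.0099,"az": 0.0466},
  {"hand": 0,"x": -0.0024,"y": 0.0025,"z": -0.0006,"ax": 0.0,"ay": 0.0099,"az": 0.0466},
])

```text
t: 11.92
tool_pos: [0.668, 0.1795, 0.3907]
orientation: [-2.164, -2.051, 0.215]
force: [-5.0, 0.1, 6.0]
opening: 0.0197
gripper_force: 58.1
```

```bash
python3 - <<'E'
from h import *
s=read_state();p0,r0=load();print(s['t'],s['tool_pos'],p0,'rot err',np.degrees((R.from_rotvec(s['orientation'])*r0.inv()).as_rotvec()),s['opening'],s['force'],s['wrist_torque'])
c=camera_params('scene')
def proj(X):
    v=R.from_rotvec(c['rotation']).inv().apply(np.array(X)-c['position']);return c['fx']*v[0]/-v[2]+c['cx'],c['fy']*-v[1]/-v[2]+c['cy']
u=proj([*(K1+D),0]);print('foot px',u,'crop',(np.array(u)-[280,90])*4)
p,d=read_camera('scene');c=camera_params('wrist');w,_=read_camera('wrist')
json.dump({k:(v.tolist() if hasattr(v,'tolist') else v) for k,v in c.items()},open('pics/w3.json','w'))
o=np.zeros((600,800,3),np.uint8);o[:600,:480]=cv2.resize(p[90:240,280:400],None,fx=4,fy=4,interpolation=cv2.INTER_CUBIC);o[:320,480:]=cv2.resize(w[90:250,230:390],(320,320));cv2.imwrite('pics/t3.png',o)
K=K1+D
plan([tool(K,-1,YT,12*(1-s),dz=-.0006+.0004*s) for s in mj(22)]+[tool(K,-1,YT,0,dz=-.0002)]*2,0)
E
```

```text
11.925 [0.66801472 0.17949125 0.39074593] [0.66824522 0.17938991 0.39066705] rot err [ 0.01296747  0.00142736 -0.02977059] 0.01973499437534318 [-4.97671789  0.13738289  6.00479925] [-0.02692194  1.98639769  0.13640149]
foot px (np.float64(338.38554252931357), np.float64(218.20434414762866)) crop [233.54217012 512.81737659]
[{"hand":0,"x":0.0,"y":-0.0001,"z":0.0,"ax":-0.0002,"ay":0.0,"az":0.0},{"hand":0,"x":0.0,"y":-0.0005,"z":0.0001,"ax":-0.0013,"ay":0.0,"az":0.0},{"hand":0,"x":0.0,"y":-0.0017,"z":0.0002,"ax":-0.0043,"ay":0.0,"az":0.0},{"hand":0,"x":0.0,"y":-0.0037,"z":0.0004,"ax":-0.0094,"ay":0.0,"az":0.0},{"hand":0,"x":0.0,"y":-0.0066,"z":0.0007,"ax":-0.0169,"ay":0.0,"az":0.0},{"hand":0,"x":0.0,"y":-0.0106,"z":0.0011,"ax":-0.027,"ay":0.0,"az":0.0},{"hand":0,"x":0.0,"y":-0.0154,"z":0.0017,"ax":-0.0393,"ay":0.0,"az":0.0},{"hand":0,"x":0.0,"y":-0.021,"z":0.0025,"ax":-0.0537,"ay":0.0,"az":0.0}]
[{"hand":0,"x":0.0,"y":-0.0063,"z":0.0006,"ax":-0.0161,"ay":0.0,"az":0.0},{"hand":0,"x":0.0,"y":-0.013,"z":0.0014,"ax":-0.0332,"ay":0.0,"az":0.0},{"hand":0,"x":0.0,"y":-0.02,"z":0.0023,"ax":-0.0
[... 266 characters left out ...]
0453,"z":0.0068,"ax":-0.1164,"ay":0.0,"az":0.0},{"hand":0,"x":0.0,"y":-0.0501,"z":0.0078,"ax":-0.1287,"ay":0.0,"az":0.0}]
[{"hand":0,"x":0.0,"y":-0.0039,"z":0.0004,"ax":-0.01,"ay":0.0,"az":0.0},{"hand":0,"x":0.0,"y":-0.0069,"z":0.0007,"ax":-0.0176,"ay":0.0,"az":0.0},{"hand":0,"x":0.0,"y":-0.0089,"z":0.0009,"ax":-0.0227,"ay":0.0,"az":0.0},{"hand":0,"x":0.0,"y":-0.01,"z":0.0011,"ax":-0.0256,"ay":0.0,"az":0.0},{"hand":0,"x":0.0,"y":-0.0105,"z":0.0011,"ax":-0.0268,"ay":0.0,"az":0.0},{"hand":0,"x":0.0,"y":-0.0105,"z":0.0011,"ax":-0.027,"ay":0.0,"az":0.0},{"hand":0,"x":0.0,"y":-0.0105,"z":0.0011,"ax":-0.027,"ay":0.0,"az":0.0},{"hand":0,"x":0.0,"y":-0.0105,"z":0.0011,"ax":-0.027,"ay":0.0,"az":0.0}]
```

View pics/t3.png

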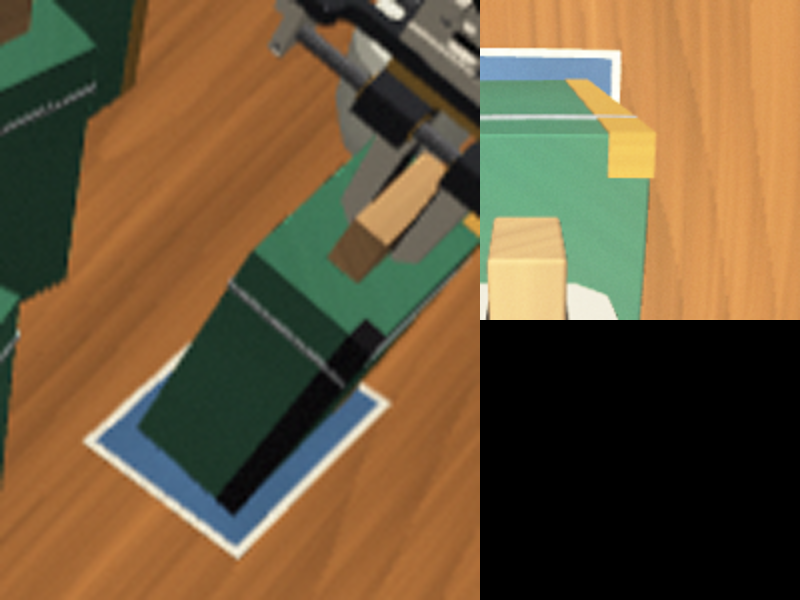

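The black foot at crop (235,513) is as planned (234,513), the canister sits square on the tile, and it is still tipped. Lowering slowly.

carry_out([
  {"hand": 0,"x": 0.0,"y": -0.0001,"z": 0.0,"ax": -0.0002,"ay": 0.0,"az": 0.0},
  {"hand": 0,"x": 0.0,"y": -0.0005,"z": 0.0001,"ax": -0.0013,"ay": 0.0,"az": 0.0},
  {"hand": 0,"x": 0.0,"y": -0.0017,"z": 0.0002,"ax": -0.0043,"ay": 0.0,"az": 0.0},
  {"hand": 0,"x": 0.0,"y": -0.0037,"z": 0.0004,"ax": -0.0094,"ay": 0.0,"az": 0.0},
  {"hand": 0,"x": 0.0,"y": -0.0066,"z": 0.0007,"ax": -0.0169,"ay": 0.0,"az": 0.0},
  {"hand": 0,"x": 0.0,"y": -0.0106,"z": 0.0011,"ax": -0.027,"ay": 0.0,"az": 0.0},
  {"hand": 0,"x": 0.0,"y": -0.0154,"z": 0.0017,"ax": -0.0393,"ay": 0.0,"az": 0.0},
  {"hand": 0,"x": 0.0,"y": -0.021,"z": 0.0025,"ax": -0.0537,"ay": 0.0,"az": 0.0},
])

```text
t: 13.02
tool_pos: [0.6468, 0.1806, 0.3927]
orientation: [-2.195, -2.08, 0.162]
force: [-6.2, 0.4, 5.6]
opening: 0.0194
gripper_force: 58.1
```

carry_out([
  {"hand": 0,"x": 0.0,"y": -0.0063,"z": 0.0006,"ax": -0.0161,"ay": 0.0,"az": 0.0},
  {"hand": 0,"x": 0.0,"y": -0.013,"z": 0.0014,"ax": -0.0332,"ay": 0.0,"az": 0.0},
  {"hand": 0,"x": 0.0,"y": -0.02,"z": 0.0023,"ax": -0.051,"ay": 0.0,"az": 0.0},
  {"hand": 0,"x": 0.0,"y": -0.0269,"z": 0.0034,"ax": -0.0687,"ay": 0.0,"az": 0.0},
  {"hand": 0,"x": 0.0,"y": -0.0335,"z": 0.0045,"ax": -0.0859,"ay": 0.0,"az": 0.0},
  {"hand": 0,"x": 0.0,"y": -0.0397,"z": 0.0057,"ax": -0.1019,"ay": 0.0,"az": 0.0},
  {"hand": 0,"x": 0.0,"y": -0.0453,"z": 0.0068,"ax": -0.1164,"ay": 0.0,"az": 0.0},
  {"hand": 0,"x": 0.0,"y": -0.0501,"z": 0.0078,"ax": -0.1287,"ay": 0.0,"az": 0.0},
])

```text
t: 14.02
tool_pos: [0.5961, 0.1833, 0.3926]
orientation: [-2.266, -2.147, 0.028]
force: [-5.4, 0.3, 4.0]
opening: 0.0195
gripper_force: 58.0
```

carry_out([
  {"hand": 0,"x": 0.0,"y": -0.0039,"z": 0.0004,"ax": -0.01,"ay": 0.0,"az": 0.0},
  {"hand": 0,"x": 0.0,"y": -0.0069,"z": 0.0007,"ax": -0.0176,"ay": 0.0,"az": 0.0},
  {"hand": 0,"x": 0.0,"y": -0.0089,"z": 0.0009,"ax": -0.0227,"ay": 0.0,"az": 0.0},
  {"hand": 0,"x": 0.0,"y": -0.01,"z": 0.0011,"ax": -0.0256,"ay": 0.0,"az": 0.0},
  {"hand": 0,"x": 0.0,"y": -0.0105,"z": 0.0011,"ax": -0.0268,"ay": 0.0,"az": 0.0},
  {"hand": 0,"x": 0.0,"y": -0.0105,"z": 0.0011,"ax": -0.027,"ay": 0.0,"az": 0.0},
  {"hand": 0,"x": 0.0,"y": -0.0105,"z": 0.0011,"ax": -0.027,"ay": 0.0,"az": 0.0},
  {"hand": 0,"x": 0.0,"y": -0.0105,"z": 0.0011,"ax": -0.027,"ay": 0.0,"az": 0.0},
])

```text
t: 15.02
tool_pos: [0.5858, 0.1839, 0.3918]
orientation: [-2.28, -2.161, 0.0]
force: [-6.5, -0.6, 3.8]
opening: 0.0194
gripper_force: 58.0
```

```bash
python3 - <<'E'
from h import *
s=read_state();p0,r0=load();print(s['t'],s['tool_pos'],p0,'rot err',np.degrees((R.from_rotvec(s['orientation'])*r0.inv()).as_rotvec()),s['opening'],s['force'],s['wrist_torque'])
E
```

```text
15.025 [0.58579273 0.18386517 0.39179241] [0.58607155 0.18376984 0.39183554] rot err [ 0.00912969  0.00767186 -0.03385982] 0.01941220583445007 [-6.47858982 -0.59682727  3.83615043] [-0.10706967  1.96084131  0.15358485]
```

carry_out([
  {"hand": 0,"x": 0,"y": -0.0001,"z": 0,"ax": 0,"ay": 0,"az": 0},
  {"hand": 0,"x": 0,"y": -0.0002,"z": -0.0001,"ax": 0,"ay": 0,"az": 0},
  {"hand": 0,"x": 0,"y": -0.0003,"z": -0.0002,"ax": 0,"ay": 0,"az": 0},
  {"hand": 0,"x": 0,"y": -0.0003,"z": -0.0002,"ax": 0,"ay": 0,"az": 0},
], newtons=25)

```text
t: 15.52
tool_pos: [0.5858, 0.1838, 0.3918]
orientation: [2.28, 2.161, 0.001]
force: [-2.1, 0.4, 1.7]
opening: 0.0196
gripper_force: 25.0
```

carry_out([
  {"hand": 0,"x": 0,"y": 0,"z": 0,"ax": 0,"ay": 0,"az": 0},
  {"hand": 0,"x": 0,"y": 0,"z": 0,"ax": 0,"ay": 0,"az": 0},
  {"hand": 0,"x": 0,"y": 0,"z": 0,"ax": 0,"ay": 0,"az": 0},
], newtons=4)

```text
t: 15.9
tool_pos: [0.5857, 0.1838, 0.3918]
orientation: [2.28, 2.161, 0.0]
force: [-1.0, 1.3, 1.0]
opening: 0.0202
gripper_force: 4.0
```

carry_out([
  {"hand": 22,"x": 0,"y": 0,"z": 0,"ax": 0,"ay": 0,"az": 0},
  {"hand": 24,"x": 0,"y": 0,"z": 0,"ax": 0,"ay": 0,"az": 0},
  {"hand": 28,"x": 0,"y": 0,"z": 0,"ax": 0,"ay": 0,"az": 0},
  {"hand": 34,"x": 0,"y": 0,"z": 0,"ax": 0,"ay": 0,"az": 0},
  {"hand": 42,"x": 0,"y": 0,"z": 0,"ax": 0,"ay": 0,"az": 0},
  {"hand": 50,"x": 0,"y": 0,"z": 0,"ax": 0,"ay": 0,"az": 0},
  {"hand": 50,"x": 0,"y": 0,"z": 0,"ax": 0,"ay": 0,"az": 0},
])

```text
t: 16.77
tool_pos: [0.5857, 0.1838, 0.3918]
orientation: [2.28, 2.161, 0.0]
force: [0.3, -0.3, 0.1]
opening: 0.046
gripper_force: 0.0
```

carry_out([
  {"hand": 50,"x": 0,"y": 0,"z": -0.008,"ax": 0,"ay": 0,"az": 0},
  {"hand": 50,"x": 0,"y": 0,"z": -0.022,"ax": 0,"ay": 0,"az": 0},
  {"hand": 50,"x": 0,"y": 0,"z": -0.042,"ax": 0,"ay": 0,"az": 0},
  {"hand": 50,"x": 0,"y": 0,"z": -0.065,"ax": 0,"ay": 0,"az": 0},
  {"hand": 50,"x": 0,"y": -0.02,"z": -0.09,"ax": 0,"ay": 0,"az": 0},
  {"hand": 50,"x": 0,"y": -0.04,"z": -0.12,"ax": 0,"ay": 0,"az": 0},
  {"hand": 50,"x": 0,"y": -0.05,"z": -0.13,"ax": 0,"ay": 0,"az": 0},
  {"hand": 50,"x": 0,"y": -0.05,"z": -0.13,"ax": 0,"ay": 0,"az": 0},
])

```text
t: 17.77
tool_pos: [0.5355, 0.1866, 0.5234]
orientation: [2.279, 2.16, 0.004]
force: [0.4, -0.2, 0.3]
opening: 0.0462
gripper_force: 0.0
```

```bash
python3 - <<'E'
from h import *
s=read_state();print(s['t'],s['tool_pos'],s['force'],s['opening'])
c=camera_params('wrist');w,_=read_camera('wrist');p,_=read_camera('scene')
json.dump({k:(v.tolist() if hasattr(v,'tolist') else v) for k,v in c.items()},open('pics/w4.json','w'))
o=np.zeros((600,800,3),np.uint8);o[:600,:440]=cv2.resize(w[95:245,250:360],None,fx=4,fy=4,interpolation=cv2.INTER_CUBIC);o[:540,440:]=cv2.resize(p[60:240,280:400],None,fx=3,fy=3);cv2.imwrite('pics/f.png',o)
E
```

```text
17.775 [0.53548358 0.18658502 0.52338359] [ 0.38435798 -0.18053062  0.25679199] 0.04623791207010718
```

View pics/f.png

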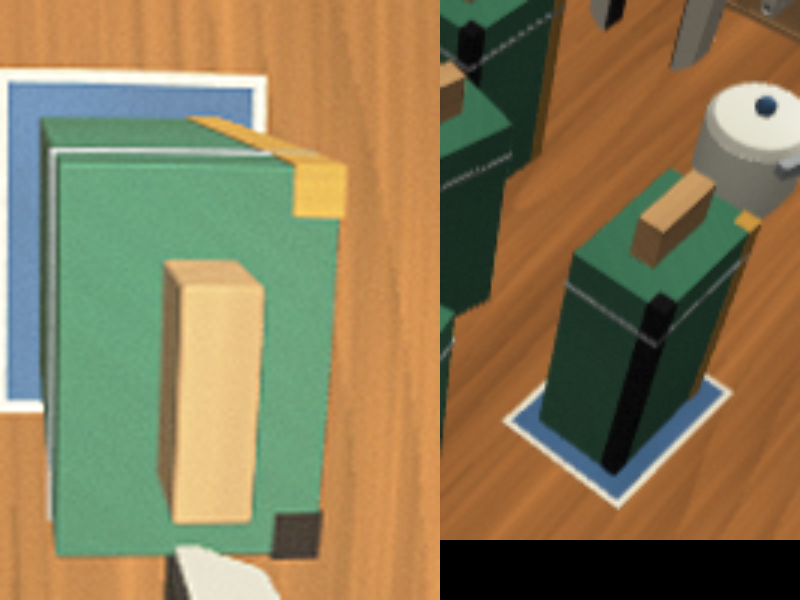

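```bash
python3 - <<'E'
from h import *
c=json.load(open('pics/w4.json'))
g=lambda l,z:onz('wrist',np.array(l)/4+[250-.375,95-.375],z,c)[:,:2]
L=g([(342,162),(321,557),(57,553),(60,158)],.2);T=g([(266,76),(2,411)],0)
f=L[0]+L[1]-L[2]-L[3];y=L[0]-L[1]+L[3]-L[2];r=g([(263,287),(251,522),(173,522),(180,287)],.236).mean(0)
print('lid',L.mean(0),'rib',r,np.degrees([np.arctan2(f[1],f[0]),np.arctan2(-y[0],y[1])]),'tile FL',T[0],'pred',M+rot2(YT,(.0575,.075)))
m=T[0]-rot2(YT,(.0575,.075));print('err in tile mm',rot2(-YT,(L.mean(0)+r)/2-m)*1e3)
F=onz('scene',[(280+172/3,60+473/3),(280+178/3,60+507/3)],0)[:,:2];print('black foot from tile FR',rot2(-YT,F[0]-F[1])*1e3,'want -20,20')
E
```

```text
lid [0.58394228 0.18446985] rib [0.58295819 0.18413479] [-3.75785742 -2.37165873] tile FL [0.64570931 0.25427687] pred [0.64670911 0.25383434]
err in tile mm [-0.94772377  1.81192721]
black foot from tile FR [-21.60145634  20.93674112] want -20,20
```

Standing flat, within about 2 mm and 1° of the tile's middle and heading, with the gripper clear.

```bash
python3 -c "
from plant import robot
print(robot.close_job())"
```

```text
the job is handed in; nothing more can be done
None
```

The green canister was walked onto the blue tile by its rib (tipped 12°, swung about 28° on the brass corner, then about 30° back on the black one) and released standing flat, about 2 mm off the tile's middle and within about 1° of square; the job is handed in, with no verdict returned.

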